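# Uncap the shut gas cylinder, thread hand unknown

### The arm

A 6-joint arm with a two-finger parallel gripper is mounted at the origin on the work surface. World frame = base frame: x ahead of the robot, y to its left, z up, the work surface at z = 0. Lengths are in m, angles in rad, forces in N, time in s.
With the tool pointing down it reaches from about 0.35 to 0.775 m from the base axis. Payload 7.3 kg.
Tool frame: the origin (TCP) lies at the centre of the arm's flange, where the gripper is bolted on; the fingertips stand 178 mm ahead of it and the grasp point (between the pads) lies 159 mm ahead of it; z points along the fingers, y is the line along which they close (so a half turn about z gives the same grasp; the last joint's range is limited). The gripper opens to 92 mm and grips with 3 to 60 N. Pads are 19 mm wide; open, the fingers measure 130 mm over their backs; the gripper's body (75 mm by 190 mm) begins 47 mm behind the grasp point.
Start: joints at [1.107, 0.342, 1.524, -0, 1.275, -0.146], TCP at [0.164, 0.499, 0.405] pointing down, gripper open.
Joint ranges: [-2.53, 2.53], [-0.77, 2.02], [0.04, 2.7], [-1, 4.14], [0.28, 2.66], [-3.11, 3.11]. Speed limits (rad/s): [2.57, 2.57, 3.14, 3.14, 3.14, 3.14].

### API

Orientations are given as [roll, pitch, yaw] about the fixed x, y, z axes, in that order (R = Rz(yaw) Ry(pitch) Rx(roll)).
In Python, from cell import robot gives the robot as it stands.
- The arm moves only by the tool move_tool, called after "Request:" by a JSON object that holds its "fn" and its "kwargs". Schema: {"type":"object","properties":{"plan":{"type":"array","items":{"type":"object","properties":{"sx":{"type":"number"},"sy":{"type":"number"},"sz":{"type":"number"},"wx":{"type":"number"},"wy":{"type":"number"},"wz":{"type":"number"}},"additionalProperties":false},"minItems":1,"maxItems":8},"aperture":{"type":"number"},"force":{"type":"number"},"only":{"type":"string"},"quiet":{"type":"boolean"},"lines":{"type":"string"}},"required":["plan"],"additionalProperties":false}. plan is a list of rows, 1 to 8 of them, each an object with the fields sx, sy, sz (the shift in units of 100 mm), wx, wy, wz (a rotation vector in rad); a field left out counts as zero; each row shifts and turns the commanded pose from where the row before left it, along the tool's axes as they then stand; what a row does not reach is not made up. A row lasts 1/12 s, in which the tool goes at most 0.0417 m and 0.125 rad, less where a joint would pass 70% of its speed; a pose out of reach is approached as far as the arm can. aperture is the finger opening in m, set as the call begins (left out keeps the last). The fingers move at their own pace and stop on an object; force is the grip in N (left out, the last holds). Time passes only in rows, so rows that do not move let the fingers close. The tool returns the time, the measured TCP pose, the force, the opening and the grip force at its end. only (a regular expression) keeps the lines of the reply that match it, lines (a string "A,B") keeps lines A to B, and quiet returns only ok. Input that does not fit is refused with a message, and nothing moves.
- robot.observe(): the state, without advancing time (a new reading comes with each control period).
- robot.read_camera(name): name is "scene" or "top"; returns a dict with "image" (480x640x3 uint8, red, green, blue), "fx", "fy", "cx", "cy" (pixels), "pose" (4x4, takes a point from camera to world coordinates). Camera axes: x right, y down, z forward; pixel columns grow to the right and rows downward; lengths in m; the calibration is good to about 2 mm. A picture is of the moment at which its call begins. There is no depth.
- robot.hand_in(): hands the job in; it is judged then, once.
The state is a dict: "time": time; "qpos": joint angles; "qvel": joint speeds; "joint_efforts": joint torques, N m; "tool_pos": TCP position; "tool_rot": TCP orientation; "contact_force": force on the tool from outside, world axes, zero at the start; "torque": the same for the moment, N m; "opening": finger opening in m; "grip_force": force on a finger pad.
Only numpy, scipy, OpenCV 4.12 (cv2) and the standard library are available. Lean on these libraries where they do the work, as an engineer would, in place of code of your own. Each camera call takes 0.05 s, during which the arm holds its last target. There are 200 camera calls.

### The job

The burner is to go on the gas cylinder whose valve is shut (its lever lies level, across the outlet; on the other cylinder the lever has been left standing up, open). Take the screw cap off that shut cylinder: nobody remembers whether its thread is left- or right-handed, so try both ways to find how it loosens, unscrew it, and lift it straight off to at least 5 cm above where it sat. Finish while holding it there in the gripper, upright and still; put nothing down, and leave the levers, the other cylinder's cap and the things around untouched.

Things in the scene. Friction and masses are not known exactly. Their poses are not given: they have to be found in the camera images.
- cap_1: Brass screw cap, home on cylinder_1 (left, +y side). Round skirt 44 mm across (48 over ribs), 21.5 mm high; on it a wing bar 46 long, 10 thick, 18 high, flat upright faces; 39.5 mm high in all, 120 to 195 g. Origin: centre of the skirt's open lower edge; z up the screw axis, x along the bar (its faces look to +y and -y). Thread of either hand, see seat. 1 mm of play all ways.
- cap_1_wing (a point): Point at one end of the wing bar of cap_1: 23 mm from the screw axis along the cap's +x, 30.5 mm above the cap's origin (half-way up the bar).
- cylinder_1: One (left, +y side) of two alike blue camping-gas cylinders on the tray, fixed and heavy, 150 mm across; shoulder boss 137 mm high, on it a 35 mm high brass valve block, then the capped outlet pointing up. Origin: centre of its underside, 6 mm above the counter; z up the axis of outlet and cap.
- seat_1 (a point): On the axis of cylinder_1, 174.5 mm above its underside: where its cap's origin lies when screwed home. The outlet's foot is 2.5 mm lower; the outlet is 33 mm wide, 20 high, thread coarse. Loosening way: the cap turns freely, rises 3 mm in the first 45 deg, lifts straight off 48 to 72 deg from home (60 is best), stops at 74. Tightening way: stops dead within 4 deg. Pulled unturned, it holds.
- cap_2: Brass screw cap, home on cylinder_2 (right, -y side). Round skirt 44 mm across (48 over ribs), 21.5 mm high; on it a wing bar 46 long, 10 thick, 18 high, flat upright faces; 39.5 mm high in all, 120 to 195 g. Origin: centre of the skirt's open lower edge; z up the screw axis, x along the bar (its faces look to +y and -y). Thread of either hand, see seat. 1 mm of play all ways.
- cap_2_wing (a point): Point at one end of the wing bar of cap_2: 23 mm from the screw axis along the cap's +x, 30.5 mm above the cap's origin (half-way up the bar).
- cylinder_2: One (right, -y side) of two alike blue camping-gas cylinders on the tray, fixed and heavy, 150 mm across; shoulder boss 137 mm high, on it a 35 mm high brass valve block, then the capped outlet pointing up. Origin: centre of its underside, 6 mm above the counter; z up the axis of outlet and cap.
- seat_2 (a point): On the axis of cylinder_2, 174.5 mm above its underside: where its cap's origin lies when screwed home. The outlet's foot is 2.5 mm lower; the outlet is 33 mm wide, 20 high, thread coarse. Loosening way: the cap turns freely, rises 3 mm in the first 45 deg, lifts straight off 48 to 72 deg from home (60 is best), stops at 74. Tightening way: stops dead within 4 deg. Pulled unturned, it holds.
- valve_p: Brass valve block, 35 mm high, fixed on either of the cylinders (its position tells which). Origin: centre of its underside, on the cylinder's axis. Its spindle points to its own +y and carries lever_p and its handle 28 to 38 mm from the axis, 18 mm above this origin.
- lever_p (a joint): Quarter-turn lever of valve_p, a flat 66 mm long bar with a black plastic grip on the side of the valve block, swinging in an upright plane; friction holds it. Value in rad: 0 = level, across the outlet = gas SHUT; pi/2 = standing upright, in line with the outlet = fully open; anything above about 1 is OPEN.
- valve_q: Brass valve block, 35 mm high, fixed on either of the cylinders (its position tells which). Origin: centre of its underside, on the cylinder's axis. Its spindle points to its own +y and carries lever_q and its handle 28 to 38 mm from the axis, 18 mm above this origin.
- lever_q (a joint): Quarter-turn lever of valve_q, a flat 66 mm long bar with a black plastic grip on the side of the valve block, swinging in an upright plane; friction holds it. Value in rad: 0 = level, across the outlet = gas SHUT; pi/2 = standing upright, in line with the outlet = fully open; anything above about 1 is OPEN.
- tray: Fixed flat steel tray, 200 x 460 mm, 6 mm thick with a 12 mm rim, on which both cylinders stand. Origin: centre of its underside; y along its length.
- bowls: Bystander: stack of three nested steel bowls, 200 mm across, 76 mm high. Origin: centre of its underside.
- cup: Bystander: white ceramic cup, 72 mm across, 75 mm high. Origin: centre of its underside.
- whisk: Bystander: whisk with a black handle and grey silicone loops, 290 mm long, 45 mm high, lying along its x. Origin: on the counter under the place where handle and loops meet.
- burner: Bystander: ring burner with four pan arms, 145 mm across, 72 mm high. Origin: centre of its underside.

How it is judged:
By the outcome, as a careful person would: the job done as asked, in the order asked, and still so for the second after the job is handed in, while the arm keeps its last pose, push and grip.
It also fails if it takes over 40 s, if anything falls off the work surface, if the arm or the gripper's body presses on something with over 40 N, if the wrist force passes 120 N, or if a joint passes its speed limit or range.

## Working session

There is one attempt and no reset: what is moved stays moved. The work goes in short steps, Python scripts to look and compute and a tool call to move; the robot and the scene stay as the last step left them, time stands still between calls to the robot, and variables do not carry over. Pictures are saved under pics/ and viewed, at most 10 in all, crops included, and the job is handed in when it is done.

```bash
mkdir -p pics; python3 - <<'E'
from cell import robot
import cv2,numpy as np
for n in("scene","top"):
    c=robot.read_camera(n); cv2.imwrite(f"pics/{n}0.png",c["image"][:,:,::-1]); print(n,c["fx"],c["fy"],c["cx"],c["cy"],np.round(c["pose"],4).tolist())
s=robot.observe();print(s)
E
```

```text
scene 476.2871749106147 476.2871749106147 324.25033011033673 229.74840934673858 [[0.6873, 0.576, -0.4426, 1.007], [0.7264, -0.5407, 0.4243, -0.4958], [0.0051, -0.6131, -0.79, 1.0377], [0.0, 0.0, 0.0, 1.0]]
top 527.2412342124609 527.2412342124609 322.09807642610065 233.50447452175868 [[-0.088, -0.9721, 0.2172, 0.208], [-0.9961, 0.0869, -0.0148, 0.0067], [-0.0045, -0.2176, -0.976, 1.487], [0.0, 0.0, 0.0, 1.0]]
{'time': 0.1, 'qpos': array([ 1.10701670e+00,  3.42627746e-01,  1.52489627e+00,  2.21760493e-05,
        1.27539423e+00, -1.46038955e-01]), 'qvel': array([-0.0011737 , -0.00090163, -0.00160479,  0.00070737, -0.00023074,
        0.00031385]), 'joint_efforts': array([ 3.33762211e-03, -4.32001483e+01, -2.44696981e+01,  7.21528823e-02,
        5.25229471e-02, -7.59131467e-05]), 'tool_pos': array([0.16396406, 0.49861706, 0.40413624]), 'tool_rot': array([-3.14028426e+00, -2.13881896e-04,  2.82384537e+00]), 'contact_force': array([0.32880169, 0.13618568, 0.60073075]), 'torque': array([-0.02524704,  0.02635155,  0.0417883 ]), 'grip_force': 0.0, 'opening': 0.09150013952774289}
```

View pics/scene0.png

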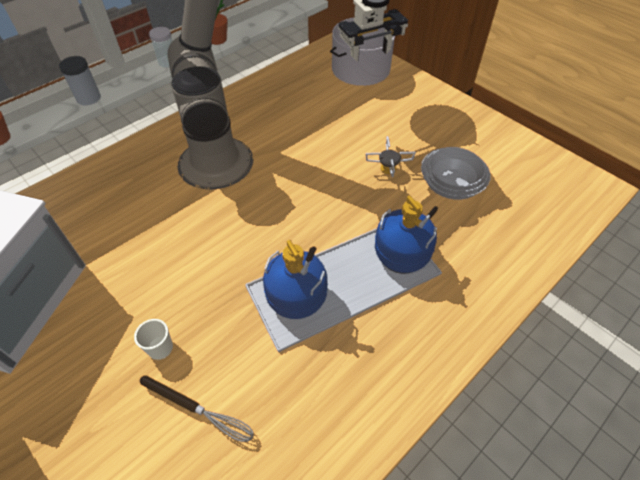

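View pics/top0.png

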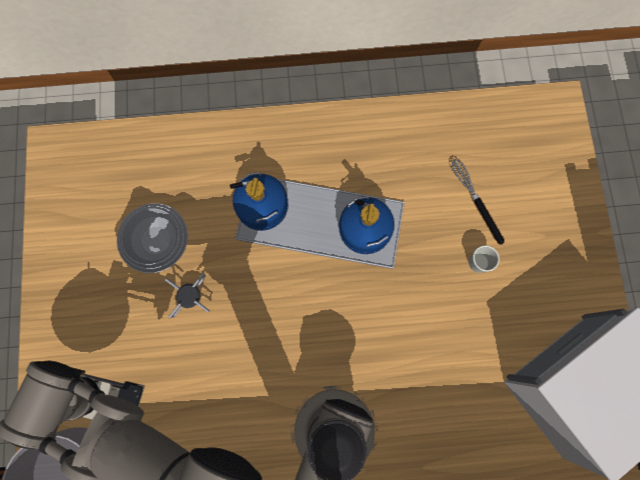

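Scene: cylinder_1 is at about (405,240) and cylinder_2 at (295,282). Top: cylinder_1 is at (257,200) and cylinder_2 at (368,224). I need zooms to read the levers and the bars.

```bash
python3 - <<'E'
import cv2,numpy as np
s=cv2.imread("pics/scene0.png");t=cv2.imread("pics/top0.png")
f=lambda im,x,y,w=66,h=50:cv2.resize(im[y:y+h,x:x+w],(396,300),interpolation=cv2.INTER_CUBIC)
m=np.vstack([np.hstack([f(s,375,190),f(s,265,232)]),np.hstack([f(t,224,165),f(t,335,190)])])
cv2.imwrite("pics/zoom0.png",m)
E
```

```text
(no output)
```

View pics/zoom0.png

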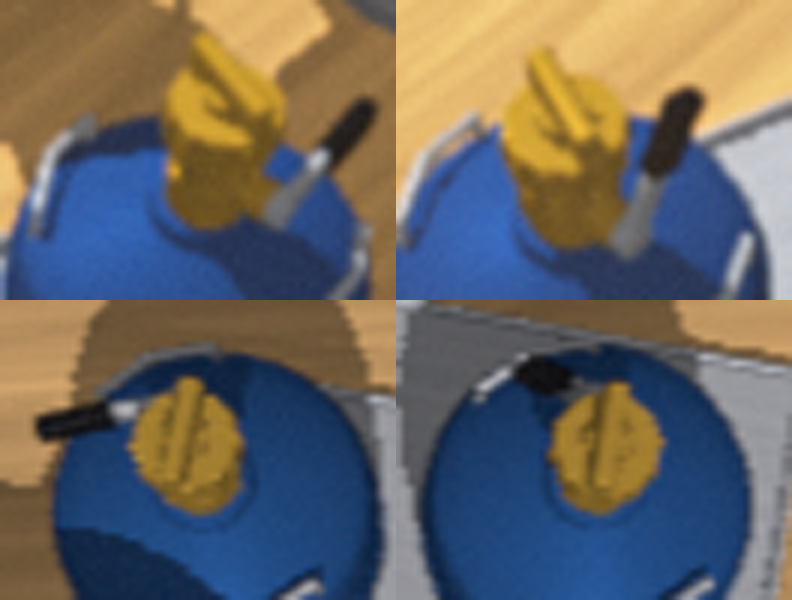

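```bash
cat > h.py <<'E'
import numpy as np
S=(476.287,324.250,229.748,np.array([[0.6873,0.576,-0.4426,1.007],[0.7264,-0.5407,0.4243,-0.4958],[0.0051,-0.6131,-0.79,1.0377]]))
T=(527.241,322.098,233.504,np.array([[-0.088,-0.9721,0.2172,0.208],[-0.9961,0.0869,-0.0148,0.0067],[-0.0045,-0.2176,-0.976,1.487]]))
def ray(c,p):
    d=c[3][:,:3]@[(p[0]-c[1])/c[0],(p[1]-c[2])/c[0],1]; return c[3][:,3],d/np.linalg.norm(d)
def tri(a,b):
    A=0;B=0
    L=[ray(S,a),ray(T,b)]
    for o,d in L:
        P=np.eye(3)-np.outer(d,d);A=A+P;B=B+P@o
    X=np.linalg.solve(A,B); return X,max(np.linalg.norm(np.cross(X-o,d)) for o,d in L)
def proj(c,X):
    q=c[3][:,:3].T@(np.asarray(X)-c[3][:,3]);return c[1]+c[0]*q[0]/q[2],c[2]+c[0]*q[1]/q[2]
E
python3 - <<'E'
from h import *
for n,a,b in [("cap1+x",(418.3,209.2),(255.7,178.3)),("cap1-x",(409.2,197.5),(253.7,195.3)),("cap2+x",(296.2,254.5),(372,205)),("cap2-x",(289,241.7),(369.3,220.8)),("grip1",(435.8,207.5),(231.5,186.2)),("piv1",(420.8,225.8),(244,183.5)),("grip2",(314,247.8),(356.5,202)),("piv2",(303.2,272.8),(367,205))]:
    X,e=tri(a,b);print(n,X.round(4),round(e,4))
for z in (.217,):
  pass
E
```

```text
cap1+x [0.6489 0.1423 0.2145] 0.0
cap1-x [0.6083 0.1533 0.2113] 0.0038
cap2+x [ 0.5531 -0.1427  0.2149] 0.0007
cap2-x [ 0.5147 -0.1312  0.2112] 0.0018
grip1 [0.6516 0.2138 0.1647] 0.0021
piv1 [0.6574 0.1755 0.1364] 0.0094
grip2 [ 0.5651 -0.1042  0.2142] 0.0017
piv2 [ 0.5691 -0.1377  0.1572] 0.0007
```

```bash
python3 - <<'E'
from h import *
import cv2
from scipy.optimize import least_squares
obs=[((418.3,209.2),(255.7,178.3)),((409.2,197.5),(253.7,195.3))]
def pts(p,l):return np.array([p[0]+l[0]*np.cos(p[3])-l[1]*np.sin(p[3]),p[1]+l[0]*np.sin(p[3])+l[1]*np.cos(p[3]),p[2]+l[2]])
def r(p):
    o=[]
    for (a,b),sx in zip(obs,(1,-1)):
        X=pts(p,(sx*.022,0,0)); o+=[*(np.array(proj(S,X))-a),*(np.array(proj(T,X))-b)]
    return o
f=least_squares(r,[.6286,.1478,.214,-.26]);print(f.x.round(4),np.round(f.fun,1))
print(tri((209/6+375,25),(1,1))[0] if 0 else "")
s=cv2.imread("pics/scene0.png");t=cv2.imread("pics/top0.png");out=[]
p=f.x.copy()
for p in (f.x,np.r_[f.x[:2],.220,f.x[3]]):
  row=[]
  for im,c,x0,y0 in((s,S,375,190),(t,T,224,165)):
    k=cv2.resize(im[y0:y0+50,x0:x0+66],(396,300),interpolation=cv2.INTER_CUBIC)
    q=lambda l:tuple(int(6*(v-o+.5)) for v,o in zip(proj(c,pts(p,l)),(x0,y0)))
    for z in(0,-.018):
        cv2.polylines(k,[np.array([q((a*.023,b*.005,z)) for a,b in((1,1),(1,-1),(-1,-1),(-1,1))])],True,(0,0,255) if z==0 else (255,0,255),1)
    for z in(-.018,-.0395):
        cv2.polylines(k,[np.array([q((.022*np.cos(a),.022*np.sin(a),z)) for a in np.linspace(0,6.28,40)])],True,(0,255,0),1)
    row.append(k)
  out.append(np.hstack(row))
cv2.imwrite("pics/fit1.png",np.vstack(out))
E
```

```text
[ 0.6286  0.148   0.2128 -0.2547] [ 0.3  0.7  0.  -0.2 -1.8 -0.4 -1.4 -0.8]
```

View pics/fit1.png

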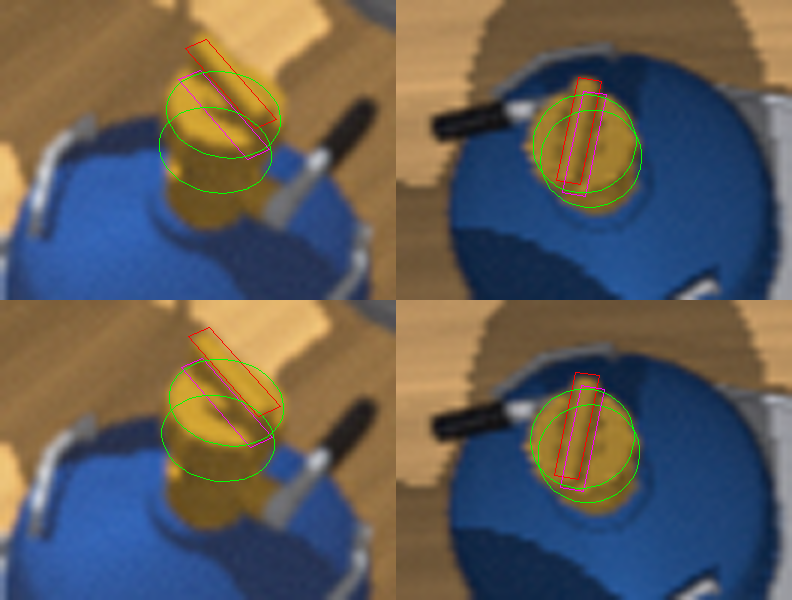

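```bash
python3 - <<'E'
from cell import robot
import cv2,numpy as np
o=[]
for n,x,y in(("scene",398,192),("top",240,173)):
    im=np.mean([robot.read_camera(n)["image"].astype(float) for _ in range(4)],0).astype(np.uint8)[:,:,::-1]
    k=cv2.resize(im[y:y+32,x:x+32],(400,400),interpolation=cv2.INTER_CUBIC)
    k=cv2.convertScaleAbs(k,alpha=1.2)
    for i in range(0,32,4): cv2.putText(k,str(x+i),(int(i*12.5),8),0,.3,(255,255,255));cv2.putText(k,str(y+i),(0,int(i*12.5)+8),0,.3,(255,255,255)); k[::100]=k[::100]//2; k[:,::100]//=2 if 0 else 1
    o.append(k)
cv2.imwrite("pics/z2.png",np.hstack(o))
E
```

```text
(no output)
```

View pics/z2.png

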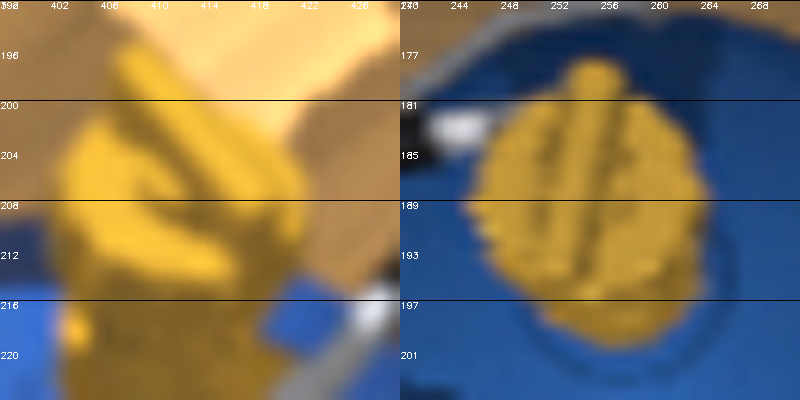

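```bash
python3 - <<'E'
from h import *
from scipy.optimize import least_squares
obs=[((417.9,207.1),(255.1,177.5)),((407.7,195.5),(253.5,194.1))]
for zf in (None,.220):
  def r(p):
    o=[]
    for (a,b),sx in zip(obs,(1,-1)):
        X=[p[0]+sx*.023*np.cos(p[3]),p[1]+sx*.023*np.sin(p[3]),zf or p[2]]
        o+=[*(np.array(proj(S,X))-a),*(np.array(proj(T,X))-b)]
    return o
  f=least_squares(r,[.6286,.1478,.214,-.26]);print(f.x.round(4),np.round(f.fun,1))
# check skirt outline centre in top view at z=.202 : u 467..708 (ribs), in cols
for z in(.202,):
  o,d=ray(T,((67+308)/2/12.5+239.5,190/12.5+172.5));print(o+d*(z-o[2])/d[2])
from cell import robot
s=robot.observe();print(s["tool_pos"],s["tool_rot"],s["time"])
E
```

```text
[ 0.6275  0.1466  0.2205 -0.2205] [ 1.   0.8  0.6 -0.4 -1.1 -0.7 -0.7  0.4]
[ 0.6274  0.1468  0.214  -0.2203] [ 1.   0.9  0.5 -0.3 -1.1 -0.6 -0.8  0.4]
[0.62839905 0.14824381 0.202     ]
[0.16402282 0.4987221  0.404699  ] [3.14156107e+00 3.31788634e-06 2.82381758e+00] 0.5
```

The manual's scale: shifts go in units of 100 mm. Converting my numbers, -0.0275 m is -0.275, -0.0095 m is -0.095.

Request:
{"fn": "move_tool", "kwargs": {"plan": [{"sx": -0.275, "sy": -0.095, "sz": -0.06}, {"sx": -0.275, "sy": -0.095, "sz": -0.06}, {"sx": -0.275, "sy": -0.095, "sz": -0.06}, {"sx": -0.275, "sy": -0.095, "sz": -0.06}, {"sx": -0.275, "sy": -0.095, "sz": -0.06}, {"sx": -0.275, "sy": -0.095, "sz": -0.06}, {"sx": -0.275, "sy": -0.095, "sz": -0.06}, {"sx": -0.275, "sy": -0.095, "sz": -0.06}], "aperture": 0.05}}

```text
time: 1.17
tool_pos: [0.3502, 0.3567, 0.4532]
tool_rot: [3.141, 0.0, 2.824]
contact_force: [0.5, 0.0, -0.9]
opening: 0.0505
grip_force: 0.0
```

Request:
{"fn": "move_tool", "kwargs": {"plan": [{"sx": -0.275, "sy": -0.095}, {"sx": -0.275, "sy": -0.095}, {"sx": -0.275, "sy": -0.095}, {"sx": -0.275, "sy": -0.095}, {"sx": -0.275, "sy": -0.095}, {"sx": -0.275, "sy": -0.095}, {"sx": -0.275, "sy": -0.095}, {"sx": -0.275, "sy": -0.095}]}}

```text
time: 1.83
tool_pos: [0.5355, 0.2158, 0.4527]
tool_rot: [3.141, 0.0, 2.824]
contact_force: [-0.3, 0.1, -0.1]
opening: 0.0499
grip_force: 0.0
```

Request:
{"fn": "move_tool", "kwargs": {"plan": [{"sx": -0.275, "sy": -0.095, "wz": -0.023}, {"sx": -0.275, "sy": -0.095, "wz": -0.023}, {"sx": -0.275, "sy": -0.095, "wz": -0.023}, {"sx": -0.275, "sy": -0.095, "wz": -0.023}, {}, {}]}}

```text
time: 2.33
tool_pos: [0.6303, 0.1485, 0.4516]
tool_rot: [-3.141, -0.001, 2.913]
contact_force: [-0.9, -0.1, -0.5]
opening: 0.0502
grip_force: 0.0
```

Request:
{"fn": "move_tool", "kwargs": {"plan": [{"sx": 0.022, "sy": -0.021, "sz": 0.1}, {"sz": 0.15}, {"sz": 0.15}, {"sz": 0.15}, {"sz": 0.12}, {}, {}]}}

```text
time: 2.92
tool_pos: [0.6261, 0.1489, 0.3858]
tool_rot: [-3.141, -0.001, 2.917]
contact_force: [0.4, 0.5, 0.2]
opening: 0.0501
grip_force: 0.0
```

```bash
python3 - <<'E'
from cell import robot
import cv2,numpy as np
o=[]
for n,x,y in(("scene",375,130),("top",205,120)):
    im=robot.read_camera(n)["image"][:,:,::-1]
    o.append(cv2.resize(im[y:y+100,x:x+80],(400,500),interpolation=cv2.INTER_CUBIC))
cv2.imwrite("pics/d1.png",np.hstack(o))
E
```

```text
(no output)
```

View pics/d1.png

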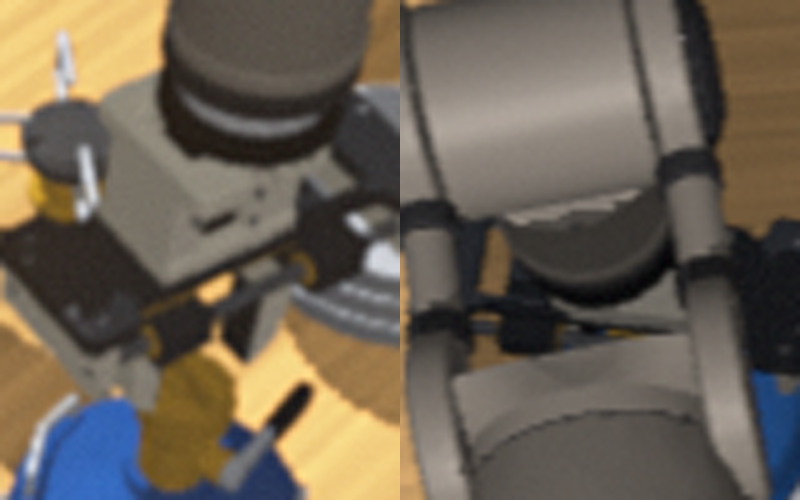

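The fingers straddle the wing bar (left crop about (180,370)), with nothing touching. I'll apply a small correction, then close lightly.

To row units: -0.0018 m is -0.018, -0.001 m is -0.01.

Request:
{"fn": "move_tool", "kwargs": {"plan": [{"sx": -0.018, "sy": -0.01, "sz": 0.01}, {}, {}, {}, {}, {}], "aperture": 0.006, "force": 6}}

```text
time: 3.52
tool_pos: [0.6284, 0.1467, 0.3848]
tool_rot: [3.141, 0.0, 2.916]
contact_force: [0.1, 1.2, 0.7]
opening: 0.0149
grip_force: 0.4
```

```bash
python3 -c "
from cell import robot;s=robot.observe();print(s['torque'],s['qpos'])"
```

```text
[ 0.3033511   0.00856001 -0.00766556] [ 1.10608578e-01  5.81307201e-01  1.18974779e+00  1.68422739e-04
  1.37038075e+00 -1.23431912e+00]
```

Request:
{"fn": "move_tool", "kwargs": {"plan": [{}, {}, {}, {}], "aperture": 0.006, "force": 10}}

```text
time: 3.85
tool_pos: [0.6284, 0.1469, 0.3848]
tool_rot: [3.141, 0.0, 2.916]
contact_force: [1.0, 3.0, 0.1]
opening: 0.01
grip_force: 10.0
```

```bash
python3 -c "
from cell import robot;s=robot.observe();print(s['torque'],s['qpos'])"
```

```text
[ 0.41438304 -0.09588617  0.02116134] [ 1.10920184e-01  5.81331952e-01  1.18959354e+00  6.12422128e-04
  1.37015820e+00 -1.23435531e+00]
```

Request:
{"fn": "move_tool", "kwargs": {"plan": [{"sy": 0.008}, {}, {}], "aperture": 0.006, "force": 30}}

```text
time: 4.1
tool_pos: [0.6286, 0.1474, 0.3848]
tool_rot: [-3.141, 0.0, 2.916]
contact_force: [0.5, -0.4, 1.3]
opening: 0.0097
grip_force: 29.9
```

```bash
python3 -c "
from cell import robot;s=robot.observe();print(s['torque'])"
```

```text
[ 0.16378527 -0.03341626 -0.02782384]
```

Request:
{"fn": "move_tool", "kwargs": {"plan": [{"wz": -0.03}, {"wz": -0.03}, {"wz": -0.03}, {}]}}

```text
time: 4.43
tool_pos: [0.6285, 0.1475, 0.385]
tool_rot: [3.141, 0.0, 3.007]
contact_force: [-0.1, 1.0, 1.9]
opening: 0.0098
grip_force: 30.0
```

```bash
python3 -c "
from cell import robot;s=robot.observe();print(s['torque'],s['qpos'][5])"
```

```text
[ 0.22741946  0.07654226 -0.00301588] -1.3242035826803327
```

Counter-clockwise turns freely. I'll feel the other way briefly, as asked.

Request:
{"fn": "move_tool", "kwargs": {"plan": [{"wz": 0.03}, {"wz": 0.03}, {"wz": 0.03}, {"wz": 0.03}, {"wz": 0.03}, {"wz": 0.03}, {}]}}

```text
time: 5.02
tool_pos: [0.6287, 0.1476, 0.3848]
tool_rot: [3.141, 0.001, 2.824]
contact_force: [1.1, 2.5, -0.3]
opening: 0.0093
grip_force: 30.0
```

```bash
python3 -c "
from cell import robot;s=robot.observe();print(s['torque'],s['qpos'][5])"
```

```text
[ 0.37589166 -0.21347967  0.02214442] -1.1412968092456879
```

Request:
{"fn": "move_tool", "kwargs": {"plan": [{"wz": 0.03}, {"wz": 0.03}, {}]}}

```text
time: 5.27
tool_pos: [0.6287, 0.1479, 0.3848]
tool_rot: [3.14, 0.0, 2.765]
contact_force: [1.4, 4.0, 0.1]
opening: 0.0097
grip_force: 30.0
```

```bash
python3 -c "
from cell import robot;s=robot.observe();print(s['torque'],s['qpos'][5])"
```

```text
[ 0.71687985 -0.31433798  0.09417799] -1.0826034177251287
```

Request:
{"fn": "move_tool", "kwargs": {"plan": [{"wz": 0.03}, {"wz": 0.03}, {"wz": 0.03}, {}]}}

```text
time: 5.6
tool_pos: [0.6286, 0.148, 0.3848]
tool_rot: [3.141, 0.0, 2.677]
contact_force: [1.5, 3.5, 0.5]
opening: 0.01
grip_force: 31.0
```

```bash
python3 -c "
from cell import robot;s=robot.observe();print(s['torque'],s['qpos'][5])"
```

```text
[ 0.7358897  -0.36079681  0.56348389] -0.9939377342413694
```

To row units: -0.0002 m is -0.002.

Request:
{"fn": "move_tool", "kwargs": {"plan": [{"wz": -0.06}, {"wz": -0.06}, {"wz": -0.06}, {"wz": -0.06}, {"sz": -0.002, "wz": -0.05}, {"sz": -0.002, "wz": -0.05}, {"sz": -0.002, "wz": -0.05}, {}]}}

```text
time: 6.27
tool_pos: [0.6285, 0.1473, 0.3853]
tool_rot: [-3.141, -0.0, 3.069]
contact_force: [-0.0, 1.7, 2.1]
opening: 0.0099
grip_force: 30.0
```

```bash
python3 -c "
from cell import robot;s=robot.observe();print(s['torque'],s['qpos'][5])"
```

```text
[ 0.36578809 -0.09912296 -0.01467495] -1.3862486106350085
```

To row units: -0.0004 m is -0.004.

Request:
{"fn": "move_tool", "kwargs": {"plan": [{"sz": -0.004, "wz": -0.08}, {"sz": -0.004, "wz": -0.08}, {"sz": -0.004, "wz": -0.08}, {"sz": -0.004, "wz": -0.08}, {"sz": -0.004, "wz": -0.08}, {}]}}

```text
time: 6.77
tool_pos: [0.6286, 0.1473, 0.3871]
tool_rot: [-3.141, -0.0, -2.815]
contact_force: [0.8, 1.0, -0.1]
opening: 0.0094
grip_force: 29.9
```

```bash
python3 -c "
from cell import robot;s=robot.observe();print(s['torque'],s['qpos'][5])"
```

```text
[ 0.39241153 -0.106649    0.0376493 ] -1.785404619892322
```

Request:
{"fn": "move_tool", "kwargs": {"plan": [{"sz": -0.003, "wz": -0.08}, {"sz": -0.002, "wz": -0.08}, {"wz": -0.08}, {"wz": -0.07}, {"wz": -0.07}, {}]}}

```text
time: 7.27
tool_pos: [0.6286, 0.1473, 0.3875]
tool_rot: [3.142, -0.0, -2.438]
contact_force: [2.2, 1.5, -1.5]
opening: 0.0094
grip_force: 29.9
```

```bash
python3 -c "
from cell import robot;s=robot.observe();print(s['torque'],s['qpos'][5])"
```

```text
[ 0.36138852 -0.2265168  -0.04927246] -2.162834727795822
```

To row units: -0.001 m is -0.01.

Request:
{"fn": "move_tool", "kwargs": {"plan": [{"sz": -0.01}, {"sz": -0.01}, {"sz": -0.01}, {}]}}

```text
time: 7.6
tool_pos: [0.6285, 0.1474, 0.3909]
tool_rot: [3.141, -0.0, -2.439]
contact_force: [0.7, 0.2, -1.7]
opening: 0.0095
grip_force: 29.9
```

The downward force is only about the cap's weight, so it's free. Lifting straight up.

Request:
{"fn": "move_tool", "kwargs": {"plan": [{"sz": -0.03}, {"sz": -0.05}, {"sz": -0.05}, {"sz": -0.06}, {"sz": -0.07}, {"sz": -0.08}, {"sz": -0.08}, {"sz": -0.08}]}}

```text
time: 8.27
tool_pos: [0.6285, 0.1474, 0.442]
tool_rot: [-3.141, 0.0, -2.437]
contact_force: [0.2, 0.3, -2.1]
opening: 0.0098
grip_force: 29.9
```

Request:
{"fn": "move_tool", "kwargs": {"plan": [{"sz": -0.08}, {"sz": -0.08}, {"sz": -0.06}, {"sz": -0.03}, {}, {}, {}, {}]}}

```text
time: 8.93
tool_pos: [0.6286, 0.1475, 0.4652]
tool_rot: [3.141, -0.001, -2.437]
contact_force: [-0.1, 0.4, -1.6]
opening: 0.01
grip_force: 29.9
```

```bash
python3 - <<'E'
from cell import robot
import cv2,numpy as np
o=[]
for n,x,y in(("scene",345,110),("top",205,120)):
    im=robot.read_camera(n)["image"][:,:,::-1]
    o.append(cv2.resize(im[y:y+150,x:x+100],(400,600),interpolation=cv2.INTER_CUBIC))
cv2.imwrite("pics/e1.png",np.hstack(o))
E
```

```text
(no output)
```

View pics/e1.png

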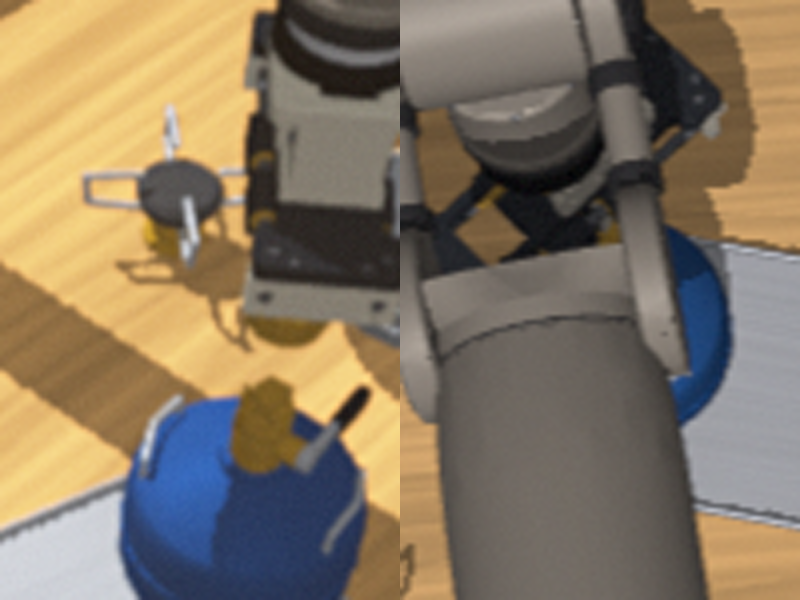

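The cap is in the gripper (left crop at about (285,325)), well above the bare outlet at (262,400). The lever hasn't moved. The lift is about 8 cm, so I'm handing in.

Request:
{"fn": "move_tool", "kwargs": {"plan": [{}, {}, {}, {}]}}

```text
time: 9.37
tool_pos: [0.6285, 0.1475, 0.4658]
tool_rot: [3.142, 0.0, -2.437]
contact_force: [-0.1, 0.2, -1.4]
opening: 0.0099
grip_force: 29.9
```

```bash
python3 -c "
from cell import robot;print(robot.hand_in())"
```

```text
the job is handed in; nothing more can be done
None
```

I unscrewed the cap of the shut cylinder, cylinder_1 (left), which loosens counter-clockwise, lifted it straight up about 8 cm, and handed the job in at 9.4 s with the gripper holding it upright and still; no verdict came back.

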